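Size a steel rod in the tapered slot gauge and set the cursor

ROBOT

A 6-joint arm with a two-finger parallel gripper is mounted at the origin on a cart in front of the work surface, level with it; the furniture and walls round the work are solid. World frame = base frame: x ahead of the robot, y to its left, z up, the work surface at z = 0. Lengths are in mm, angles in degrees, forces in N, time in s.
With the tool pointing down it reaches from about 275 to 850 mm from the base axis. Payload 19 kg.
Tool frame: the origin (TCP) lies at the very end of the fingers, on their centre line; the grasp point (between the pads) lies 19 mm behind it; z points along the fingers, y is the line along which they close (so a half turn about z gives the same grasp; the last joint's range is limited). The gripper opens to 85 mm and grips with 20 to 120 N. Pads are 22 mm wide; open, the fingers measure 114 mm over their backs; the gripper's body (76 mm by 85 mm) begins 54 mm behind the grasp point. The pads swing forward as they close: fully open they stand 13 mm farther back than shut.
Start: joints at [-80.157, 8.623, 82.357, -0, 89.026, -7.678], TCP at [173.081, -548.3, 231.267] pointing down, gripper open.
Joint ranges: [-160.23, 160.23], [-39.13, 120.54], [6.94, 153.29], [-79.49, 259.48], [9.18, 160.14], [-161.06, 161.06]. Speed limits (degrees/s): [108.29, 108.29, 127.2, 172.46, 172.46, 172.46].

INTERFACE

Orientations are given as a 3x3 rotation matrix whose columns are the frame's x, y, z axes.
In Python, from rig import robot gives the robot as it stands. Calls block until the motion is done:
- robot.move_ptp(position, orientation): joint-space move of the TCP to a pose.
- robot.movel(position, speed=150, rotation=None): straight line of the TCP; rotation=None keeps the orientation; speed is the mean speed in mm/s.
- robot.set_joints(angles): joint-space move.
- robot.grip(opening): opening from 0.0 (shut) to 1.0 (fully open); the grip force is fixed at half the most; returns when the fingers have stopped.
- robot.sleep(seconds).
- robot.ik(position, orientation): joint angles nearest the present ones, or None.
- robot.get_obs(): the state.
- robot.grab_frame(name): name is "side" or "top" or "wrist"; returns a dict with "color" (420x560x3 uint8, red, green, blue), "z_map" (420x560 float32, mm along the optical axis (not along the pixel's ray), 0 where there is no reading), "fx", "fy", "cx", "cy" (pixels), "k1" (the pictures are not rectified: a ray, as slopes to the right and down, at radius r is drawn at 1 + k1 r^2 times it, then the intrinsics apply), "R" (3x3) and "t" (3): a world point X has camera coordinates R X + t. Camera axes: x right, y down, z forward; pixel columns grow to the right and rows downward; lengths in mm; the calibration is good to about 2 mm. A picture is of the moment at which its call begins.
A pose or a line that the arm cannot do raises robot.IKError and nothing moves.
- robot.sign_off(): hands the job in, once; it reports no verdict.
The state is a dict: "clock": time; "qpos": joint angles; "dq": joint speeds; "joint_torque": joint torques, N m; "tcp_pos": TCP position; "eef_rot": TCP orientation; "wrist_force": force on the tool from outside, world axes, zero at the start; "moment": the same for the moment, N m; "width": opening from 0.0 (shut) to 1.0 (fully open).
Only numpy, scipy, OpenCV 4.12 (cv2) and the standard library are available. Lean on these libraries where they do the work, as an engineer would, in place of code of your own. Each camera call takes 0.05 s, during which the arm holds its last target. There are 200 camera calls.

TASK

Take the middle one of the three steel rods standing in the tube rack, lower it upright into the wide end of the tapered slot gauge and slide it gently along the slot towards the narrow end until it wedges against both cheeks; leave it standing wedged there. Then slide the gauge's cursor along its bar until its nose just touches the rod, so that the size can be read. Do not force the rod, and leave the other two rods and the other things on the bench where they are.

Things in the scene. Friction and masses are not known exactly. Their poses are not given: they have to be found in the camera images.
- gauge: Tapered slot gauge screwed to the bench: aluminium base 240 x 130 x 8 mm, two steel cheeks with tops 38 mm above the bench, all else fixed is lower. Origin at bench level on the slot's centre line; x along the slot from wide to narrow, y across it towards the cursor's bar, z up. The slot is open above; its floor is at z = 8 mm, its walls are vertical.
- slot_entry (a point): Point on the slot's floor, on the centre line, in the middle of its straight wide part (gauge x = -25, y = 0, z = 8 mm), which runs from gauge x = -45 to -10 mm and is 22 mm wide. Axes as the gauge.
- taper_start (a point): Point on the slot's floor on the centre line where the taper begins (gauge x = -10 mm, width 22 mm); from here each wall comes in 1 mm per 12 mm, to a width of 8 mm at gauge x = 74 mm. An upright rod of d mm wedges about 6 (22 - d) mm past this point; off the centre line it touches one wall early (12 mm earlier per mm). Wedged, it stays when released. Axes as the gauge.
- cheek_bar_side: The upright steel cheek that is the slot's wall on the side of the cursor's bar (gauge y above 0), 18 mm thick, 30 mm high. Origin and axes as the gauge.
- cheek_far_side: The upright steel cheek that is the slot's other wall (gauge y below 0), 18 mm thick, 30 mm high. A push of 3 to 6 N along the slot, or the same from the cursor, is plenty to wedge the rod; 9 N or more is forcing it. Origin and axes as the gauge.
- cursor (a joint): How far the gauge's cursor has been slid along its bar from its wide-end stop, m; 0 to 0.165, growing towards the narrow end (gauge +x). Starts at 0 to 0.025, slides against about 1.5 N of friction and stays where it is left. Its nose face is at gauge x = -95 mm + this value.
- cursor_tab (a point): Grip point on the cursor's upright grey thumb tab, 16 mm below its top centre. The tab is 14 mm along the slot by 26 mm across, its top 72 mm above the bench, free all round above 50 mm. It stands 60 mm to the side of the slot's centre line (gauge y = +60 mm), its centre 12 mm behind the nose face. Axes as the gauge.
- cursor_nose (a point): Front face of the cursor's flat nose, on the slot's centre line, 46 mm above the bench; x (as the gauge) points out of the face to the narrow end. The nose edges a steel arm 6 mm thick (43 to 49 mm above the bench), 10 mm deep, reaching from the tab across the slot above the cheeks. It touches a rod whose axis is one rod radius ahead.
- rack: Blue tube rack 82 x 156 mm, 62 mm high, fixed. Origin under its centre; y along its length. 3 x 6 holes, 24 mm apart, 18 mm wide; its floor is 2 mm above the bench. The rods stand in the middle lengthwise row (rack x = 0) at rack y = -60, -12 and +36 mm; the one at y = -12 mm is the middle rod.
- rod_a_mid (a point): Centre of a plain round bright steel rod standing upright in the rack: 130 mm long, about 80 g; this point is on its axis, 65 mm from either end; z along the axis. The three rods differ in diameter, 12 to 16 mm; which has which, and which is in the middle, varies.
- rod_b_mid (a point): Centre of a plain round bright steel rod standing upright in the rack: 130 mm long, about 80 g; this point is on its axis, 65 mm from either end; z along the axis. The three rods differ in diameter, 12 to 16 mm; which has which, and which is in the middle, varies.
- rod_c_mid (a point): Centre of a plain round bright steel rod standing upright in the rack: 130 mm long, about 80 g; this point is on its axis, 65 mm from either end; z along the axis. The three rods differ in diameter, 12 to 16 mm; which has which, and which is in the middle, varies.
- petri: Bystander: round dish 90 mm across, 16 mm high; origin under its centre.
- bottle: Bystander: small capped bottle, 46 mm across, 90 mm high; origin under its centre.
- tape: Bystander: roll of tape lying flat, 80 mm across, 19 mm high; origin under its centre.
Not all that is in view belongs to the job. Leave any orange look-alike of the part that bears rod_b_mid alone.

How it is judged:
By the outcome, as a careful person would: the job done as asked, in the order asked, and still so for the second after the job is handed in, with the robot touching nothing.
It also fails if it takes over 72 s, if anything falls off the work surface, if the arm or the gripper's body presses on something with over 40 N, if the wrist force passes 120 N, or if a joint passes its speed limit or range.

## Working session

There is one attempt and no reset: what is moved stays moved. The work goes in short steps, each a Python script; the robot and the scene stay as the last script left them, time stands still between calls to the robot, and variables do not carry over. Pictures are saved under pics/ and viewed, on a budget of 10 in all, crops included, one or two more only if the job needs it, and the job is handed in when it is done.

```bash
ls; mkdir -p pics; cat > h.py <<'E'
import numpy as np, cv2
from rig import robot
def save(n,f,crop=None,s=1):
    im=f["color"][:,:,::-1]
    if crop: im=im[crop[1]:crop[3],crop[0]:crop[2]]
    cv2.imwrite(f"pics/{n}.png",cv2.resize(im,None,fx=s,fy=s,interpolation=cv2.INTER_CUBIC))
def K(f): return np.array([[f["fx"],0,f["cx"]],[0,f["fy"],f["cy"]],[0,0,1.]]),np.array([f["k1"],0,0,0.])
def rays(f,px):
    k,d=K(f); s=cv2.undistortPoints(np.array(px,float).reshape(-1,1,2),k,d).reshape(-1,2)
    return np.c_[s,np.ones(len(s))]
def cloud(f):
    h,w=f["z_map"].shape; v,u=np.mgrid[:h,:w]
    r=rays(f,np.c_[u.ravel(),v.ravel()])*f["z_map"].reshape(-1,1)
    return ((r-f["t"])@f["R"]).reshape(h,w,3)
def onplane(f,px,z):
    d=rays(f,px)@f["R"]; c=-f["R"].T@f["t"]
    return c+d*((z-c[2])/d[:,2])[:,None]
def proj(f,X):
    k,d=K(f); return cv2.projectPoints(np.array(X,float).reshape(-1,1,3),cv2.Rodrigues(np.array(f["R"]))[0],np.array(f["t"],float),k,d)[0].reshape(-1,2)
E
python3 - <<'E'
from h import *
import pickle
fs={n:robot.grab_frame(n) for n in("top","side")}
pickle.dump(fs,open("fs.pkl","wb"))
a=np.hstack([fs["top"]["color"]]);save("top0",fs["top"],s=1.4);save("side0",fs["side"],s=1.4)
o=robot.get_obs();print(o["clock"],o["tcp_pos"],o["eef_rot"],o["width"])
for n in fs: f=fs[n];print(n,f["fx"],f["k1"],-f["R"].T@f["t"],(f["z_map"]>0).mean())
E
```

```text
pics
0.1 [ 173.06784499 -548.09380823  230.75338669] [[ 9.53591519e-01  3.01103274e-01 -1.84503919e-04]
 [ 3.01103295e-01 -9.53590932e-01  1.06755055e-03]
 [ 1.45501703e-04 -1.07356189e-03 -9.99999413e-01]] 0.999519050727823
top 541.1392203871517 -0.14734018444327257 [ 340.12877357 -135.07083998 1379.34860583] 0.9961862244897959
side 429.29261552297186 0.0462359310079155 [  458.8884229  -1012.39711532   588.11244562] 0.9958545918367347
```

View pics/top0.png

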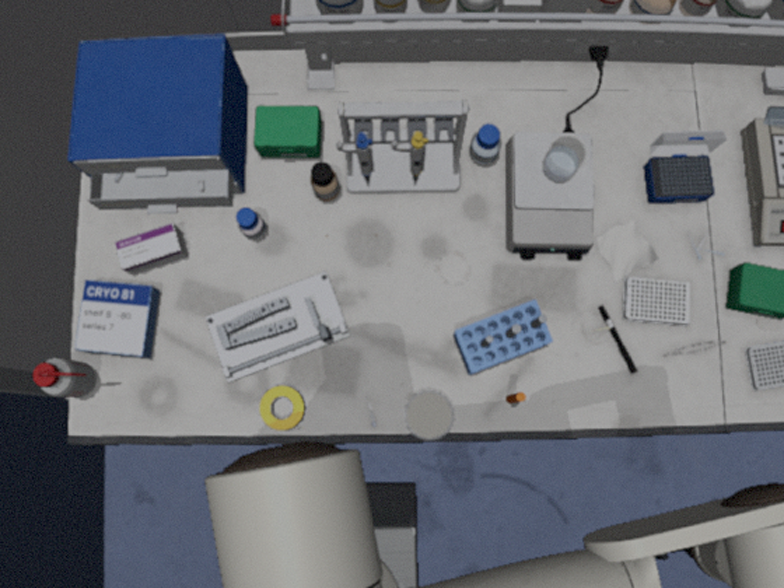

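View pics/side0.png

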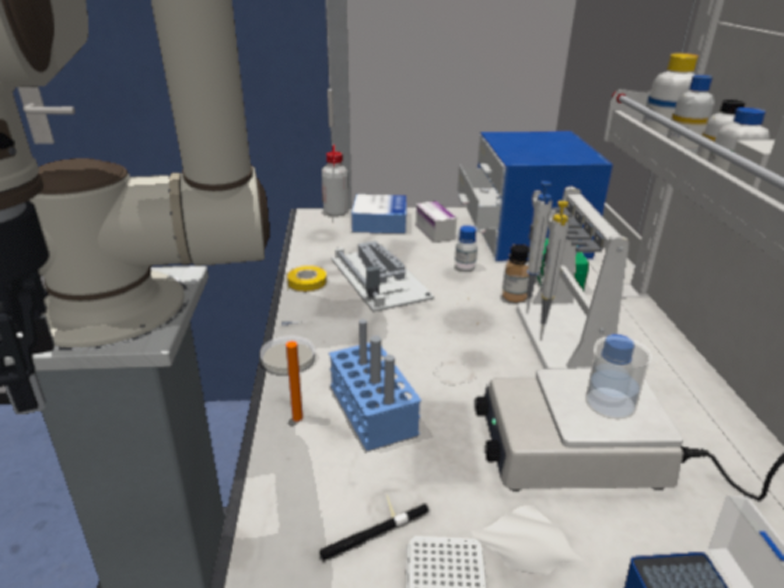

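Candidates: rods in rack, in the top view at 784‑px scale (487,343), (514,329) and (537,322), and a free-standing orange rod at (515,397), which is the decoy. The middle steel rod is (514,329). The gauge is at (277,327), cursor tab at (326,332), i.e. wide end on the right and bar on the near side.

```bash
cat > m.py <<'E'
from h import *
import pickle
fs=pickle.load(open("fs.pkl","rb"))
for n in fs:
    f=fs[n];c=cloud(f);print("==",n)
    if n=="top":
        reg=lambda x0,y0,x1,y1:c[int(y0/1.4):int(y1/1.4),int(x0/1.4):int(x1/1.4)].reshape(-1,3)
        R=reg(445,290,565,380);G=reg(195,260,360,390)
    else:
        reg=lambda x0,y0,x1,y1:c[int(y0/1.4):int(y1/1.4),int(x0/1.4):int(x1/1.4)].reshape(-1,3)
        R=reg(320,310,430,455);G=reg(325,230,440,310)
    rt=R[(R[:,2]>54)&(R[:,2]<70)];print("rack",rt[:,2].mean(),cv2.minAreaRect(rt[:,:2].astype(np.float32)),len(rt))
    rd=R[R[:,2]>(120 if n=="top" else 80)]
    if len(rd)>5:
        _,lab,ce=cv2.kmeans(rd.astype(np.float32),3,None,(3,50,.1),5,cv2.KMEANS_PP_CENTERS)
        print("rods",ce,np.bincount(lab.ravel()))
    print("bench",np.median(G[(G[:,2]<4)][:,2]))
    g=G[(G[:,2]>4)];print("gauge",cv2.minAreaRect(g[:,:2].astype(np.float32)),len(g))
    k=G[(G[:,2]>32)&(G[:,2]<42)];print("cheek",k.mean(0),cv2.minAreaRect(k[:,:2].astype(np.float32)))
    t=G[(G[:,2]>62)];print("tab",t.mean(0),len(t))
f=fs["top"];save("gz",f,(140,185,255,285),5)
save("rz",f,(310,205,410,300),6)
E
python3 m.py; python3 -c "
import cv2,numpy as np
a=cv2.imread('pics/gz.png');b=cv2.imread('pics/rz.png');print(a.shape,b.shape)
h=500;a=a[:h];b=cv2.resize(b,(int(b.shape[1]*.35),int(b.shape[0]*.35)));c=np.zeros((h,a.shape[1]+b.shape[1],3),np.uint8);c[:,:a.shape[1]]=a;c[:b.shape[0],a.shape[1]:]=b;cv2.imwrite('pics/gr.png',c);print(c.shape)"
```

```text
== top
rack 62.10675145868692 ((484.7707214355469, -320.3634338378906), (81.66134643554688, 158.3555908203125), 19.641401290893555) 1275
rods [[ 482.08533 -313.48593  131.51099]
 [ 340.12888 -135.07083 1379.3481 ]
 [ 504.29874 -376.30273  131.00648]] [66 24 36]
bench 0.03914308707428061
gauge ((491.37701416015625, 53.22605895996094), (382.3862609863281, 295.1400146484375), 88.88937377929688) 5168
cheek [513.73235402 119.10110303  37.75195501] ((505.5187683105469, 84.33164978027344), (100.72705078125, 225.32366943359375), 19.395158767700195)
tab [446.36472979 -47.29574057 493.124936  ] 90
== side
rack 60.788022043983666 ((481.96044921875, -322.64788818359375), (81.751220703125, 159.32278442382812), 19.954383850097656) 1213
rods [[  479.02386   -320.22702    108.938416]
 [  458.88864  -1012.3969     588.11255 ]
 [  501.99588   -383.48315    109.343735]] [350  33 206]
bench -0.8505125686707719
gauge ((523.9459228515625, -343.72479248046875), (1338.8123779296875, 255.27664184570312), 89.31111907958984) 2109
cheek [510.60369312 101.91024411  36.33173646] ((516.7825927734375, 85.79733276367188), (83.6253890991211, 207.07830810546875), 3.9920525550842285)
tab [ 483.7208547  -296.83468584  216.82089697] 63
(500, 575, 3) (570, 600, 3)
(500, 785, 3)
```

View pics/gr.png

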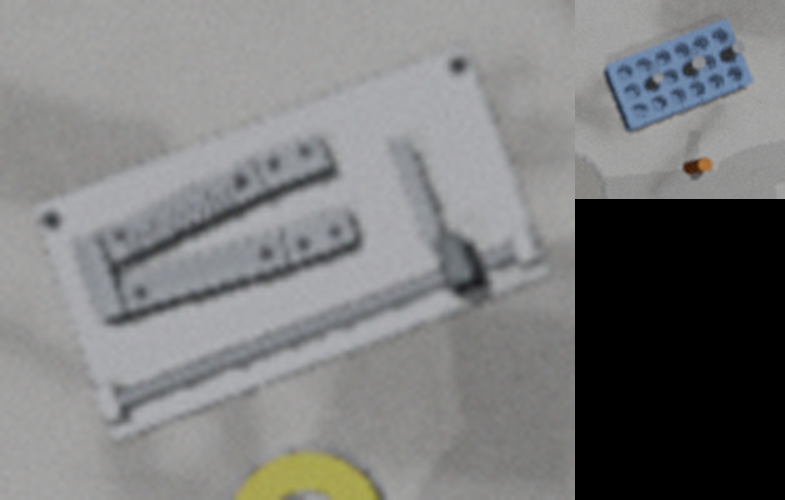

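```bash
cat > m2.py <<'E'
from h import *
import pickle
fs=pickle.load(open("fs.pkl","rb"))
f=fs["top"]
c=cloud(f);c[f["z_map"]==0]=np.nan
reg=lambda x0,y0,x1,y1:c[int(y0/1.4):int(y1/1.4),int(x0/1.4):int(x1/1.4)].reshape(-1,3)
R=reg(445,290,565,380);G=reg(195,260,360,390);O=reg(500,385,530,410)
rd=R[R[:,2]>120]
_,lab,ce=cv2.kmeans(rd.astype(np.float32),3,None,(3,50,.1),5,cv2.KMEANS_PP_CENTERS);print("rods",ce,np.bincount(lab.ravel()))
o=O[O[:,2]>90];print("orange",np.median(o,0),len(o))
g=G[(G[:,2]>5)];mr=cv2.minAreaRect(g[:,:2].astype(np.float32));print("gauge",mr)
k=G[(G[:,2]>33)&(G[:,2]<41)];print("cheek",k.mean(0),cv2.minAreaRect(k[:,:2].astype(np.float32)))
t=G[(G[:,2]>64)];print("tab",t.mean(0),len(t))
# gauge corner holes etc. by pixel in crop (5x, offset 140,185), z=8
p=np.array([[45,205],[468,52],[545,265],[115,437]])/5+[140,185]
P=onplane(f,p,8)[:,:2];print("corners",P, [np.linalg.norm(P[i]-P[(i+1)%4]) for i in range(4)],P.mean(0))
# slot walls top edges z=38: (far cheek lower edge, bar cheek upper edge)
q=np.array([[118,262],[333,172],[112,275],[350,207],[318,137],[360,240]])/5+[140,185]
print("cheek pts",onplane(f,q,38)[:,:2])
E
python3 m2.py
```

```text
rods [[ 488.23456 -330.5673   131.76688]
 [ 504.29874 -376.30273  131.00648]
 [ 472.00058 -285.47247  131.09125]] [41 36 25]
orange [ 374.94029953 -333.45557885  129.30427123] 54
gauge ((519.8538818359375, 89.9205322265625), (306.6045837402344, 239.02532958984375), 89.25102233886719)
cheek [513.90680239 119.92040275  37.57719297] ((503.0740966796875, 92.66567993164062), (100.32612609863281, 200.79078674316406), 18.9803466796875)
tab [496.87034832  -5.56659495  71.80548641] 61
corners [[533.11226496 212.74737142]
 [609.62385659  -6.69319325]
 [498.32625867 -45.91145959]
 [413.35398021 174.15579516]] [np.float64(232.39661158788485), np.float64(118.00520207903047), np.float64(235.9022779062971), np.float64(125.82271863814496)] [513.6040901   83.57462844]
cheek pts [[499.44763504 167.17771662]
 [543.47106323  58.61791393]
 [492.91947923 170.12386028]
 [525.58520293  49.92948755]
 [561.42327248  66.34522376]
 [508.83868394  44.81698331]]
```

```bash
cat >> h.py <<'E'
def Rz(yaw): # tool down, hand y axis at yaw deg
    a=np.radians(yaw);y=np.array([np.cos(a),np.sin(a),0]);z=np.array([0,0,-1.]);return np.c_[np.cross(y,z),y,z]
def gp(x,y,z=0,O=None,th=None): pass
E
python3 - <<'E'
from h import *
for y in(19.6,199.6): print(y,robot.ik([487.5,-331.5,240],Rz(y)))
for y in(110,290): print(y,robot.ik([515,80,240],Rz(y)))
for y in(20,200): print(y,robot.ik([515,80,240],Rz(y)))
y=min((19.6,199.6),key=lambda y:abs(robot.ik([487.5,-331.5,240],Rz(y))[5]))
robot.move_ptp([487.5,-331.5,240],Rz(y));robot.sleep(.3)
f=robot.grab_frame("wrist");save("w1",f);o=robot.get_obs();print(y,o["clock"],o["tcp_pos"],o["wrist_force"],-f["R"].T@f["t"],f["R"][2])
import pickle;pickle.dump(f,open("w1.pkl","wb"))
c=cloud(f);c[f["z_map"]==0]=np.nan
rd=c[(c[...,2]>122)&(c[...,2]<140)&(abs(c[...,0]-488)<60)&(abs(c[...,1]+330)<80)];print(len(rd))
_,lab,ce=cv2.kmeans(rd.astype(np.float32),3,None,(3,50,.1),5,cv2.KMEANS_PP_CENTERS);print(ce,np.bincount(lab.ravel()))
for i in range(3): print(cv2.minAreaRect(rd[lab.ravel()==i][:,:2].astype(np.float32)))
E
```

```text
19.6 [-4.17010547e+01  1.02082477e+01  7.95207313e+01 -2.54444375e-14
  9.02710209e+01 -6.13010547e+01]
199.6 [-4.17010547e+01  1.02082477e+01  7.95207313e+01 -2.54444375e-14
  9.02710209e+01  1.18698945e+02]
110 [ 3.55843247e-01  2.00398201e+00  8.85593730e+01 -2.54444375e-14
  8.94366450e+01 -1.09644157e+02]
290 [ 3.55843247e-01  2.00398201e+00  8.85593730e+01 -2.54444375e-14
  8.94366450e+01  7.03558432e+01]
20 [ 3.55843247e-01  2.00398201e+00  8.85593730e+01 -2.54444375e-14
  8.94366450e+01 -1.96441568e+01]
200 [ 3.55843247e-01  2.00398201e+00  8.85593730e+01 -2.54444375e-14
  8.94366450e+01  1.60355843e+02]
19.6 1.875 [ 487.24255556 -331.86544757  239.96972282] [-0.17083603  0.68441647 -0.55102598] [ 462.25949234 -260.31483716  383.04727437] [ 0.09646415 -0.27430981 -0.95679089]
655
[[ 487.4569  -329.41928  131.96294]
 [ 503.51074 -374.04935  131.28406]
 [ 471.49118 -285.04706  132.49803]] [281 210 164]
((487.7501525878906, -330.18328857421875), (15.121772766113281, 15.267492294311523), 36.20686340332031)
((504.2422790527344, -375.2288513183594), (13.307785987854004, 13.430257797241211), 24.695545196533203)
((471.6545104980469, -285.2035827636719), (11.139957427978516, 11.276917457580566), 64.65744018554688)
```

View pics/w1.png

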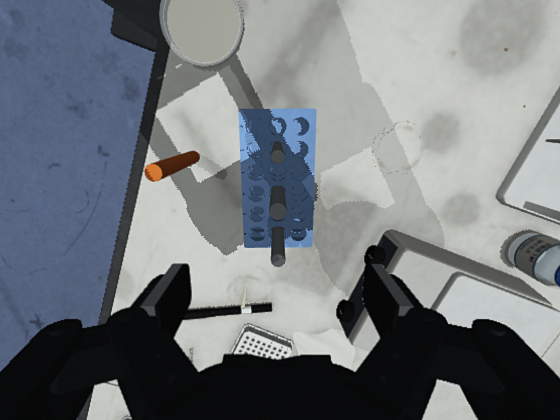

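Wrist view: the three steel rods are at (277,155), (279,200) and (278,258) in the rack, and the orange decoy is at (175,168). The middle rod is at world (487.8,-330.2), about 15–16 mm across, with its top at z=132 as it should be.

```bash
python3 - <<'E'
from h import *
p=np.array([487.8,-330.3,0])
robot.movel(p+[0,0,150],250);robot.movel(p+[0,0,84],100)
w0=robot.get_obs()["wrist_force"]
robot.grip(0.0);robot.sleep(.2);o=robot.get_obs();print(o["clock"],o["width"],o["tcp_pos"],w0,o["wrist_force"])
robot.movel(p+[0,0,100],40);robot.movel(p+[0,0,200],200)
o=robot.get_obs();print(o["clock"],o["width"],o["wrist_force"],o["moment"])
# over the gauge for a look, standing back on wide side
robot.move_ptp([500,20,200],Rz(20));robot.sleep(.3)
f=robot.grab_frame("wrist");save("w2",f);o=robot.get_obs();print(o["clock"],o["width"],o["wrist_force"],o["tcp_pos"])
import pickle;pickle.dump(f,open("w2.pkl","wb"))
c=cloud(f);c[f["z_map"]==0]=np.nan
s=c[(abs(c[...,0]-513)<110)&(abs(c[...,1]-85)<150)]
k=s[(s[:,2]>35)&(s[:,2]<41)];print(len(k),np.nanmin(k,0),np.nanmax(k,0))
t=s[(s[:,2]>68)&(s[:,2]<76)];print("tab",np.median(t,0),cv2.minAreaRect(t[:,:2].astype(np.float32)))
E
```

```text
4.0417 0.17367027275696226 [ 487.86664082 -330.39594971   84.21293273] [-0.35003688 -0.0525788   0.00246386] [-1.31927374  0.02624643  6.69759813]
5.2417 0.16783458610686067 [-0.0838924  -0.6404432  -1.21379958] [ 0.04005262 -0.02571785 -0.03304002]
6.9083 0.16721713005116623 [-0.04938601 -0.01847874 -1.41889708] [500.0875615   19.57494223 199.95133849]
5651 [471.0508519   -2.20479052  35.03765617] [563.92469482 193.03142342  40.86466428]
tab [491.12222431  -3.27215274  72.06119299] ((491.64654541015625, -4.105496406555176), (13.908716201782227, 13.242511749267578), 19.105098724365234)
```

View pics/w2.png

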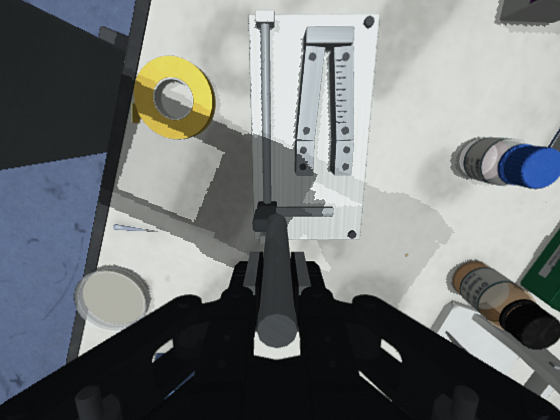

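Wrist view: rod held, lower end at (278,330). The slot lies between the cheeks at about (305–350, 50–170), with its wide opening at (322,172). Cursor tab at (265,213).

```bash
cat > fit.py <<'E'
from h import *
import pickle,sys
from scipy.optimize import least_squares
f=pickle.load(open("w2.pkl","rb"));c=cloud(f);c[f["z_map"]==0]=np.nan
s=c.reshape(-1,3);s=s[(abs(s[:,0]-520)<70)&(abs(s[:,1]-110)<95)]
k=s[(s[:,2]>34.5)&(s[:,2]<41.5)]
th=np.radians(109.7)
for it in range(3):
    ex=np.array([np.cos(th),np.sin(th)]);ey=np.array([-ex[1],ex[0]])
    u=k[:,:2]@ex;v=k[:,:2]@ey
    rows=[]
    for b in np.arange(u.min(),u.max(),3):
        vv=np.sort(v[(u>=b)&(u<b+3)])
        if len(vv)<15: continue
        d=np.diff(vv);i=d.argmax()
        if 6<d[i]<30: rows.append((b+1.5,vv[i],vv[i+1],vv[0],vv[-1]))
    r=np.array(rows);mid=(r[:,1]+r[:,2])/2
    m=np.ones(len(r),bool)
    for _ in range(3):
        a=np.polyfit(r[m,0],mid[m],1);e=abs(mid-np.polyval(a,r[:,0]));m=e<max(.6,2*np.median(e))
    th+=np.arctan(a[0])
print("theta",np.degrees(th),"mid v",np.polyval(a,r[:,0].mean()))
w=r[:,2]-r[:,1];print(np.round(np.c_[r[:,0],w,mid,r[:,3],r[:,4]],1)); print("u range",np.percentile(u,[.5,99.5]),u.min(),u.max())
g=c.reshape(-1,3);g=g[(g[:,2]>5)&(g[:,2]<11)&(abs(g[:,0]-520)<130)&(abs(g[:,1]-85)<150)]
uu=g[:,:2]@ex;vv=g[:,:2]@ey;print("base u",np.percentile(uu,[.2,99.8]),"v",np.percentile(vv,[.2,99.8]))
E
python3 fit.py
```

```text
theta 110.21919219774257 mid v -524.9840479838429
[[-128.3   22.9 -524.7 -553.7 -496.6]
 [-125.3   22.7 -524.7 -553.9 -496.6]
 [-122.3   22.  -525.1 -553.4 -496.5]
 [-119.3   21.8 -525.  -553.4 -496.4]
 [-116.3   22.1 -525.1 -553.8 -496.4]
 [-113.3   22.6 -525.3 -554.1 -496.4]
 [-110.3   22.3 -525.1 -553.5 -496.3]
 [-107.3   22.4 -524.9 -553.5 -496.3]
 [-104.3   22.7 -524.9 -553.4 -496.3]
 [-101.3   22.7 -524.8 -553.9 -496.2]
 [ -98.3   22.6 -524.7 -554.  -496.3]
 [ -95.3   21.8 -525.2 -553.6 -496.3]
 [ -92.3   21.8 -525.2 -553.5 -497.1]
 [ -89.3   21.4 -524.9 -553.2 -497.1]
 [ -86.3   20.1 -525.1 -552.8 -497. ]
 [ -83.3   20.1 -525.  -553.1 -497.2]
 [ -80.3   19.9 -524.8 -552.6 -497.8]
 [ -77.3   18.7 -525.2 -552.5 -497.7]
 [ -74.3   18.7 -524.9 -552.2 -497.9]
 [ -71.3   18.4 -524.7 -552.1 -498.6]
 [ -68.3   17.5 -525.2 -551.7 -498.5]
 [ -65.3   17.5 -524.9 -551.6 -498.7]
 [ -62.3   16.5 -525.3 -551.4 -499.4]
 [ -59.3   16.  -525.1 -551.  -499.4]
 [ -56.3   16.1 -525.  -550.8 -499.4]
 [ -53.3   14.7 -525.2 -550.3 -500.2]
 [ -50.3   14.6 -524.9 -550.4 -500.2]
 [ -47.3   14.6 -524.7 -550.2 -500.2]
 [ -44.3   13.3 -525.1 -550.2 -501. ]
 [ -41.3   13.2 -524.8 -548.6 -500.8]
 [ -38.3   12.2 -525.2 -548.4 -501.1]
 [ -35.3   12.2 -525.1 -548.3 -501.2]
 [ -32.3   12.2 -524.9 -548.1 -501.7]
 [ -29.3   10.9 -525.  -547.7 -501.7]
 [ -26.3   10.9 -524.9 -547.7 -502.5]
 [ -23.3    9.7 -524.9 -547.4 -502.4]
 [ -20.3    9.6 -524.9 -547.1 -502.4]
 [ -17.3    9.6 -524.9 -547.  -503.1]
 [ -14.3    8.4 -525.  -547.1 -503.1]
 [ -11.3    8.7 -525.1 -546.7 -503.1]]
u range [-129.40062368    4.91838798] -129.84420103552833 5.406895842343147
base u [-214.77138212   23.71814022] v [-577.78792962 -407.2045895 ]
```

```bash
cat > g.py <<'E'
from h import *
TH=110.22;ex=np.array([np.cos(np.radians(TH)),np.sin(np.radians(TH)),0]);ey=np.array([-ex[1],ex[0],0])
U0,V0=-84.9,-525.0
def G(x,y,z): return (x+U0)*ex+(y+V0)*ey+np.array([0,0,z])
def toG(p): return np.array([p[:2]@ex[:2]-U0,p[:2]@ey[:2]-V0,p[2]])
E
python3 - <<'E'
from g import *
import pickle
f=pickle.load(open("w2.pkl","rb"));c=cloud(f);c[f["z_map"]==0]=np.nan
tcp=np.array([500.088,19.575,199.95]);R=Rz(20)
d=(c.reshape(-1,3)-tcp)@R  # hand frame
h=d[(abs(d[:,0])<14)&(abs(d[:,1])<14)&(d[:,2]>8)&(d[:,2]<95)]
for z in range(10,95,12):
    q=h[(h[:,2]>=z)&(h[:,2]<z+12)]
    if len(q)>10:
        A=np.c_[2*q[:,:2],np.ones(len(q))];s=np.linalg.lstsq(A,(q[:,:2]**2).sum(1),rcond=None)[0]
        print(z,len(q),"circ",s[:2].round(2),"d",2*np.sqrt(s[2]+s[:2]@s[:2]).round(2),"y",np.percentile(q[:,1],[1,99]).round(2),"x",np.percentile(q[:,0],[1,99]).round(2))
print(h[:,2].max(),"hand x in gauge",R[:,0]@ex,"hand y",R[:,1]@ey)
E
```

```text
10 207 circ [-0.35  0.35] d 15.4 y [-7.5   7.96] x [-0.12  7.79]
22 174 circ [-0.34  0.26] d 15.4 y [-7.51  8.11] x [-0.06  7.69]
34 141 circ [-0.51  0.23] d 15.64 y [-7.43  8.01] x [0.28 7.5 ]
46 119 circ [-0.34  0.22] d 15.42 y [-7.22  7.78] x [0.64 7.68]
58 103 circ [-0.5   0.15] d 15.6 y [-7.62  8.01] x [0.06 7.58]
70 77 circ [-0.39  0.13] d 15.48 y [-7.38  7.67] x [0.55 7.7 ]
81.92600307218022 hand x in gauge 0.9999926282674982 hand y -0.9999926282674982
```

```bash
cat >> g.py <<'E'
R0=Rz(TH-90)
OFF=np.array([.4,.25,0])
def T(x,y,z): return G(x+OFF[0],y+OFF[1],z)
def fg(n=3):
    F=[]
    for _ in range(n): F.append(robot.get_obs()["wrist_force"]);robot.sleep(.02)
    F=np.mean(F,0);return np.array([F@ex,F@ey,F[2]])
E
python3 - <<'E'
from g import *
robot.move_ptp(T(-25,0,190),R0);robot.movel(T(-25,0,135),150);robot.sleep(.2)
b=fg();print("base",b)
robot.movel(T(-25,0,96),60);robot.sleep(.1);print(fg()-b)
z=96
while z>86:
    z-=.5;robot.movel(T(-25,0,z),20);F=fg(2)-b
    if F[2]>2.5: break
print("floor",z,F,robot.get_obs()["tcp_pos"])
robot.movel(T(-25,0,z+.7),20);robot.sleep(.1);b=fg();print(b,robot.get_obs()["clock"],robot.get_obs()["tcp_pos"])
f=robot.grab_frame("side");save("s1",f,(215,150,335,240),6)
E
```

```text
base [ 0.06385748 -0.18157208 -0.79917282]
[0.34832688 0.45987133 0.06809429]
floor 89.5 [0.12014684 0.77369261 4.43477736] [530.35199812  78.60191565  89.69106123]
[-0.35298929 -0.23678602 -0.73189653] 13.0833 [530.18768563  78.62439904  90.10190474]
```

View pics/s1.png

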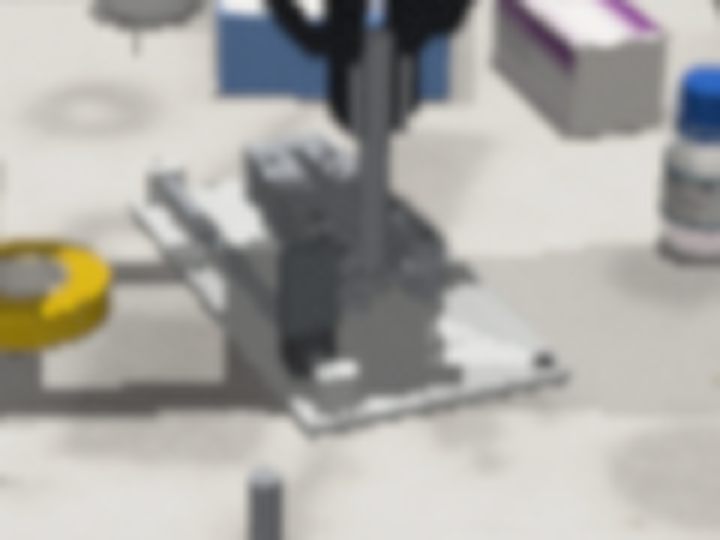

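The rod (at (370,200) in the crop) stands in the slot's wide part, and floor contact came at the expected height.

```bash
python3 - <<'E'
from g import *
Z=90.2;y=0
robot.movel(T(-10,0,Z),60);robot.movel(T(8,0,Z),40);robot.sleep(.15)
b=np.array([-.1,-.1,-.75]);x=8;F=fg()-b;print("at8",F)
for i in range(90):
    st=.6 if F[0]>-1 and abs(F[1])<1 and x<24 else .25
    dy=0
    if abs(F[1])>1: dy=.06*np.clip(F[1],-4,4)
    if abs(F[1])>3: st=0
    y+=dy;x+=st
    robot.movel(T(x,y,Z),15);F=fg(2)-b
    if i%4==0 or abs(F[:2]).max()>1: print(round(x,2),round(y,2),F.round(2))
    if F[0]<-4 or x>36 or abs(F).max()>8: break
o=robot.get_obs();print("end",x,y,F,o["clock"],toG(o["tcp_pos"])-OFF,o["width"])
E
```

```text
at8 [ 0.10245515  0.18478171 -0.10749961]
8.6 0 [ 0.5   0.15 -0.03]
11.0 0 [ 0.43 -0.05 -0.23]
13.4 0 [-0.47 -0.24 -0.59]
15.8 0 [ 0.02  0.1  -0.46]
18.2 0 [ 0.06  0.42 -0.04]
18.8 0 [-0.05 -1.39  0.19]
20.25 -0.08 [ 0.03 -0.78 -0.15]
21.45 -0.08 [-0.09 -1.58 -0.31]
22.3 -0.18 [-0.17 -1.4   0.5 ]
23.75 -0.26 [-0.45 -1.39 -0.47]
24.0 -0.35 [-0.87 -0.68 -0.33]
24.25 -0.35 [-1.26 -0.86 -1.1 ]
24.5 -0.35 [-0.85 -1.25  0.01]
25.0 -0.42 [-0.74 -1.59  0.66]
25.75 -0.52 [-1.68 -0.19  0.25]
26.0 -0.52 [-2.18  0.07 -0.16]
26.25 -0.52 [-3.09 -0.47  0.06]
26.5 -0.52 [-3.62  0.35 -0.77]
26.75 -0.52 [-4.76 -0.04 -0.37]
end 26.75000000000001 -0.5159471397217321 [-4.75686048 -0.03716147 -0.37109487] 25.6667 [26.67436313 -0.51369189 90.21882606] 0.16964758710685685
```

```bash
python3 - <<'E'
from g import *
robot.sleep(.2);print(fg())
robot.grip(0.6);robot.sleep(.1)
p=T(26.75,-.516,90.2)
robot.movel(p+[0,0,80],150)
robot.movel(G(-45,20,190),200)
robot.sleep(.2);f=robot.grab_frame("wrist");save("w3",f);o=robot.get_obs();print(o["clock"],o["wrist_force"])
c=cloud(f);c[f["z_map"]==0]=np.nan;c=c.reshape(-1,3)
d=np.c_[c[:,:2]@ex[:2]-U0,c[:,:2]@ey[:2]-V0,c[:,2]]
for z in range(42,136,15):
    q=d[(abs(d[:,0]-27)<16)&(abs(d[:,1])<16)&(d[:,2]>=z)&(d[:,2]<z+15)]
    if len(q)>10:
        s=np.linalg.lstsq(np.c_[2*q[:,:2],np.ones(len(q))],(q[:,:2]**2).sum(1),rcond=None)[0]
        print(z,len(q),s[:2].round(2),2*np.sqrt(s[2]+s[:2]@s[:2]).round(2))
q=d[(abs(d[:,0]-27)<16)&(abs(d[:,1])<16)&(d[:,2]>125)];print("top",np.median(q,0),q[:,2].max())
t=d[(d[:,2]>69)&(d[:,2]<75)&(abs(d[:,1]-60)<25)&(d[:,0]<20)];print("tab",len(t),np.percentile(t,[1,99],axis=0),np.median(t,0))
n=d[(d[:,2]>45)&(d[:,2]<52)&(abs(d[:,1])<15)&(d[:,0]<0)];print("nose",len(n),np.percentile(n,[2,98],axis=0))
E
```

```text
[-4.14185269  0.08096595 -1.37835345]
27.9333 [ 0.6748774   0.84570591 -0.97624638]
42 14 [26.21 -0.28] 15.42
72 11 [26.41 -0.18] 15.12
87 16 [26.59 -0.45] 15.56
102 25 [26.68 -0.57] 15.7
117 22 [26.86 -0.67] 15.82
132 501 [27.02 -0.3 ] 11.1
top [ 26.93112538  -0.2143885  138.93709731] 141.12069839252166
tab 324 [[-95.31240223  47.32668211  69.33787475]
 [-82.23959002  71.46718177  73.69316887]] [-87.64733999  58.73287893  72.08119149]
nose 238 [[-86.61684789  -9.80872445  45.98268123]
 [-77.44242847  14.04602484  50.72606187]]
```

View pics/w3.png

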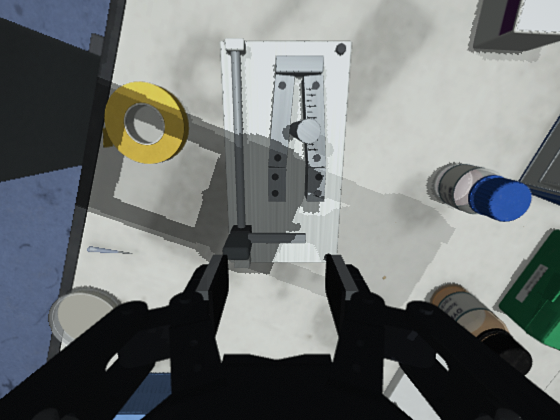

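Wrist view: the rod (top at (308,130)) stands upright and wedged between the cheeks, axis at gauge x≈26.5. The cursor tab is at (238,243) with its rear face at x≈-95.5, and the nose face is at x≈-76.6. Next I push the cursor from behind its tab with closed fingers.

```bash
python3 - <<'E'
from g import *
yy,zz=62,55
robot.grip(0.0)
robot.move_ptp(G(-122,yy,110),R0);robot.movel(G(-122,yy,zz),100);robot.sleep(.2)
b=fg(5);print(b,robot.get_obs()["clock"])
x=-114;robot.movel(G(x,yy,zz),30);F=fg()-b;print(F)
while x<-98:
    x+=.5;robot.movel(G(x,yy,zz),20);F=fg(3)-b
    if F[0]<-1: break
print("tab contact",x,F)
x+=88;robot.movel(G(x,yy,zz),50);robot.sleep(.1);F=fg(4)-b;print("slid",x,F)
end=x+15;prev=F[0]
while x<end:
    x+=.4 ;robot.movel(G(x,yy,zz),10);F=fg(4)-b;print(round(x,1),F.round(2))
    if F[0]<-3: break
o=robot.get_obs();print("clock",o["clock"])
f=robot.grab_frame("top");save("t2",f,(140,185,255,285),5)
E
```

```text
[ 0.14836283 -0.26859426  0.09299467] 29.9917
[-0.03727825  0.02698865 -0.34952592]
tab contact -108.0 [-1.45343832  0.27590069  0.30297952]
slid -20.0 [ 0.02291635 -0.04793844 -0.2639523 ]
-19.6 [-1.76  0.66 -0.57]
-19.2 [-1.45  1.   -1.4 ]
-18.8 [-1.09  0.84 -0.85]
-18.4 [-0.92  0.48 -0.82]
-18.0 [-1.19  0.37 -0.46]
-17.6 [-0.81  0.48 -0.59]
-17.2 [-1.18  0.49 -0.19]
-16.8 [-1.11  0.52  0.04]
-16.4 [-1.25  0.34 -0.45]
-16.0 [-0.74  0.53  0.04]
-15.6 [-1.59  0.34 -0.19]
-15.2 [-0.84  0.05  0.02]
-14.8 [-1.09 -0.09 -0.06]
-14.4 [-1.39 -0.03 -0.  ]
-14.0 [-1.34 -0.42 -0.32]
-13.6 [-1.19  0.3  -0.02]
-13.2 [-2.12 -0.05 -0.57]
-12.8 [-3.73 -0.19 -0.42]
clock 41.8333
```

View pics/t2.png

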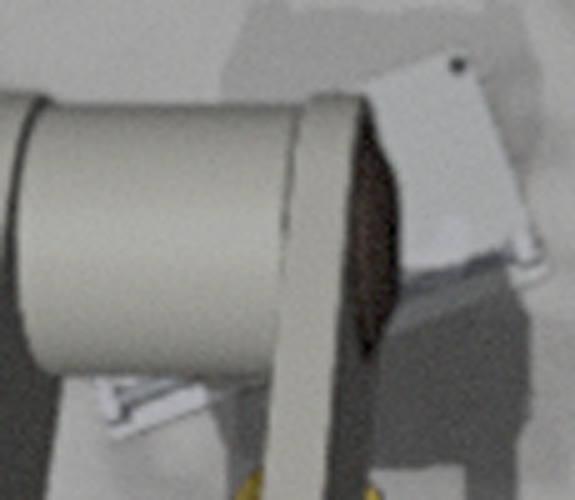

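The arm hides the gauge in this view, but the force rose at 95 mm of cursor travel, against 95.4 mm predicted. Now I back off and look.

```bash
python3 - <<'E'
from g import *
robot.movel(G(-25,62,55),20);robot.movel(G(-45,62,110),100);robot.movel(G(-45,20,195),200)
robot.sleep(.3);f=robot.grab_frame("wrist");save("w4",f,(180,0,420,240),2.5);o=robot.get_obs();print(o["clock"],o["wrist_force"])
c=cloud(f);c[f["z_map"]==0]=np.nan;c=c.reshape(-1,3)
d=np.c_[c[:,:2]@ex[:2]-U0,c[:,:2]@ey[:2]-V0,c[:,2]]
for z in range(57,136,15):
    q=d[(abs(d[:,0]-27)<13)&(abs(d[:,1])<13)&(d[:,2]>=z)&(d[:,2]<z+15)]
    if len(q)>8:
        s=np.linalg.lstsq(np.c_[2*q[:,:2],np.ones(len(q))],(q[:,:2]**2).sum(1),rcond=None)[0]
        print(z,len(q),s[:2].round(2),2*np.sqrt(s[2]+s[:2]@s[:2]).round(2))
q=d[(abs(d[:,0]-27)<16)&(abs(d[:,1])<16)&(d[:,2]>125)];print("top",np.median(q,0))
n=d[(d[:,2]>46)&(d[:,2]<52)&(abs(d[:,1]-22)<11)&(d[:,0]<40)];print("nose arm",len(n),np.percentile(n,[2,98],axis=0))
t=d[(d[:,2]>69)&(d[:,2]<75)&(abs(d[:,1]-60)<25)&(d[:,0]<60)];print("tab",np.percentile(t,[1,99],axis=0))
E
```

```text
44.35 [ 0.3725403  -0.26954675 -0.0153667 ]
57 12 [26.67 -0.21] 15.28
72 12 [26.94 -0.36] 15.52
87 18 [27.25 -0.6 ] 15.9
102 15 [27.53 -0.67] 15.96
117 25 [27.7  -0.33] 15.34
132 475 [27.99 -0.24] 11.04
top [ 2.79693606e+01 -1.29993302e-01  1.38994075e+02]
nose arm 253 [[ 9.10806133 11.26006216 48.02958062]
 [18.44179436 32.26130686 50.79657764]]
tab [[ 0.11525368 46.70896529 69.35922265]
 [13.3008095  71.53519005 74.02538003]]
```

View pics/w4.png

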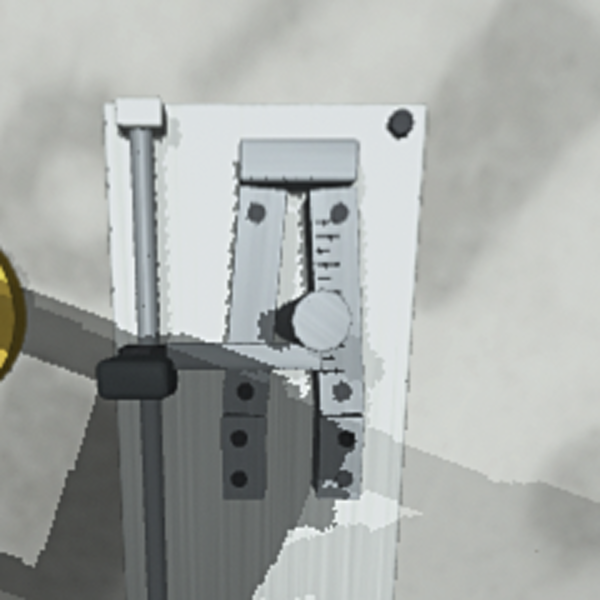

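```bash
python3 -c "
from rig import robot
robot.sign_off()"
```

```text
the job is handed in; nothing more can be done
```

The middle rod is wedged standing in the slot, the cursor's nose is against it, and the job is handed in at about 44 s of the 72 s allowed.

- **Rod:** I picked the middle steel rod (about 15.5 mm by camera) and lowered it into the wide end until it touched the floor. I then slid it in small force-checked steps, re-centring it by the side force. It wedged at gauge x ≈ 26.7 mm with a push of about 4.8 N, which would mean a diameter of about 15.9 mm. That is 0.4 mm more than the camera reading, within the 2 mm calibration error.
- **Cursor:** I pushed the thumb tab from behind with closed fingers until the force rose to 3.7 N in all, about 2 N above the sliding friction. The cursor had travelled 95 mm, against 95.4 mm predicted, and I then backed off.
- **Last look:** The nose face is at x ≈ 18.5 mm and the near side of the rod at nose height is at about 18.6 mm, so they touch as far as the camera can tell.
- **Tilt:** The rod leans about 1° towards the narrow end. It leaned about 0.5° before the cursor touched it, so the cursor added about half a degree.
- **Not checked at the end:** I did not take a final picture of the rack or the other bench items. The planned moves kept clear of them.

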